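Fit the adjustable wrench to the spindle nut and tighten it

TASK

The adjustable wrench lies loosely around the nut of the paint-spindle foot with its jaws set too wide. Without pressing hard, roll its worm wheel until the jaws just fit the nut, then swing the handle clockwise (seen from above) to turn the nut fully tight against its stop, without forcing it. Leave the wrench lying snugly on the nut, let go, and do not disturb the other things on the bench.

Things in the scene. Friction and masses are not known exactly. Their poses are not given: they have to be found in the camera images.
- nut_top (a point): centre of the top face of the steel hex nut, 24 mm across flats, 16 mm high, with a 15 mm threaded stud standing 10 mm above it; the nut sits in the middle of a fixed round foot of 230 mm diameter whose flat top is 28 mm above the bench and carries the wrench head
- nut (a joint): angle of the nut in rad, growing clockwise seen from above; within 0.04 of 0 at the start, hard stop (fully tight) at 0.75; turning it takes about 0.35 N m all the way, and the resistance jumps at the stop
- wrench: steel adjustable wrench, 252 mm long, 0.55 kg, loose, lying flat. Origin on its underside; x points along the wrench from the handle to the jaw opening, z up, fixed jaw face at y = -12 mm, so the nut's centre is at x about 0, y about 0 when the jaws fit. Head 14 mm thick, fixed jaw on the -y side, sliding jaw on the +y side, handle toward -x
- jaw (a joint): travel of the sliding jaw in m, growing as it closes: gap between the jaws = 30 mm minus this value. It starts at 0 to 0.0015, too wide to turn the nut, which just fits at 0.006. Each rad of worm rolling moves it 0.75 mm; forcing the handle on against the stop (over about 0.7 N m, 5 N at handle_grip) spreads the jaws again
- worm (a joint): rolling angle of the worm wheel in rad, growing as it closes the jaws (its start value means nothing). The axle lies along the wrench's y. Rubbing its top toward the jaws (wrench +x) closes them, toward the handle opens them; it takes about 3 to 4 N of rubbing force, so a press of about 10 N to roll it. When the jaws are snug it stops rolling and the finger slips
- worm_top (a point): highest point of the knurled worm wheel (18 mm diameter, 16 mm long along wrench y), 5 mm proud of the head's top, 19 mm above the wrench's underside, 50 mm behind the wrench origin, 4 mm to +y. The foot's top plate, on which the wrench lies, is sprung: under a press on the worm it gives at 3 N/mm, at most 4 mm
- handle_grip (a point): a point in the middle of the handle, 150 mm behind the wrench origin, half-way up; there the handle is 22 mm wide (across the wrench's y) and 10 mm thick, and hangs clear 30 mm above the bench; the handle runs straight from 95 to 225 mm behind the origin
- tin: lidded tin, 80 mm diameter, 110 mm high, a bystander; origin under its centre
- cup: white plastic cup, 80 mm diameter, 90 mm high, a bystander; origin under its centre
- tray: blue plastic tray, 160 x 110 x 40 mm, a bystander; origin under its centre
Mind the look-alikes: they are no part of the job. Of the things like the part that bears nut_top, leave any that is blue or orange; of the rest the smaller one is meant.

How it is judged:
On the way, in this order (a step that is already met when the one before it is completed fails the run):
1. the worm has been rolled until the jaws just fit the nut, before the nut is turned (value of joint jaw above 0.0048 m and value of joint nut below 0.2 rad), for 0.2 s.
2. the nut is turned tight (value of joint nut above 0.69 rad), for 0.2 s.
At the end, for the whole second after the job is handed in: the nut is within 0.06 rad of its stop, the jaw gap is less than 25.5 mm, and the wrench lies flat and at rest with its jaws around the nut (its origin within 6 mm of the nut's axis) (value of joint nut above 0.69 rad and value of joint jaw above 0.0045 m and horizontal distance between wrench and nut_top below 0.006 m and angle between wrench's own z axis and vertical below 0.1 rad and linear speed of wrench below 0.02 m/s); the robot touches nothing.
It fails at once if the worm is pressed harder than 25 N (contact force between the fingers and worm_c0 above 25 N).
It fails at once if a bystander is disturbed (distance of any of tin, cup, tray from where it was at the start of the episode above 0.02 m).
It also fails if it takes over 72 s, if anything falls off the work surface, if the arm or the gripper's body presses on something with over 40 N, if the wrist force passes 120 N, or if a joint passes its speed limit or range.

ROBOT

A 7-joint arm with a two-finger parallel gripper is mounted at the origin on the work surface. World frame = base frame: x ahead of the robot, y to its left, z up, the work surface at z = 0. Lengths are in m, angles in rad, forces in N, time in s.
With the tool pointing down it reaches from about 0.4 to 0.85 m from the base axis. Payload 4.5 kg.
Tool frame: the origin (TCP) lies on the centre line of the jaws, within the pads' length; the fingertips stand bot.tip_extent ahead of it and the grasp point (between the pads) lies 3 mm ahead of it (bot.tip_extent is the distance from the TCP to the fingertips, in m); x points along the fingers, z is the direction in which the jaws open and shut, and the axes are right-handed (so a half turn about x gives the same grasp; the last joint's range is limited). The gripper opens to 88 mm and grips with 3 to 60 N. Pads are 18 mm wide; open, the fingers measure 123 mm over their backs; the gripper's body (75 mm by 187 mm) begins 45 mm behind the grasp point.
Start: joints at [1.223, 0.689, -0.195, 1.565, 0.157, 0.902, -0.215], TCP at [0.233, -0.58, 0.237] pointing down, gripper open.
Joint ranges: [-3.01, 3.01], [-0.46, 2.08], [-1.47, 1.51], [0.13, 2.56], [-1, 4.14], [0.04, 2.09], [-2.66, 2.66]. Speed limits (rad/s): [2.57, 2.57, 3.14, 3.14, 3.14, 3.14, 3.14].

INTERFACE

Orientations are given as a unit quaternion [x, y, z, w].
In Python, from cell import bot gives the robot as it stands.
- The arm moves only by the shell command python3 -m jog 'ROWS' [OPENING]. ROWS is JSON, a list that holds one entry, the list of rows, each a list of 6 numbers: the shift along the world's x, y, z in mm, then the turn, a rotation vector about the world's x, y, z in degrees. A call has 1 to 5 rows; each row shifts and turns the commanded pose from where the row before left it; what a row does not reach is not made up. A row lasts 1/8 s, in which the tool goes at most 62.5 mm and 10.7 degrees, less where a joint would pass 70% of its speed; a pose out of reach is approached as far as the arm can. A call with a gripper value outside its range is refused whole. OPENING is the finger opening in mm, from 0 to 88.1, set as the call begins (- or left out, the last holds). The fingers move at their own pace and stop on an object; the grip force is fixed at half the most. Time passes only in rows, so rows that do not move let the fingers close. It gives the time, the measured TCP pose, the force and the opening at its end, in the units of the state.
- bot.state(): the state, without advancing time (a new reading comes with each control period).
- bot.snapshot(name): name is "scene" or "top" or "wrist"; returns a dict with "color" (480x640x3 uint8, blue, green, red), "depth" (480x640 float32, m along the optical axis (not along the pixel's ray), 0 where there is no reading), "camera_matrix" (3x3 intrinsics, pixels), "position" and "attitude" of the camera in the world; the wrist camera has in their place "tool_from_camera" (4x4, takes a point from camera to tool coordinates, whose origin is the TCP and whose axes are the tool frame's). Camera axes: x right, y down, z forward; pixel columns grow to the right and rows downward; lengths in m; the calibration is good to about 2 mm. A picture is of the moment at which its call begins: read the wrist's pose just before it.
- bot.sign_off(): hands the job in, once; it reports no verdict.
Trained networks look in a picture, given as the dict that the camera call returned (one of the last four; its "shot" number tells which), for a name from the list of things; names that differ only in an ending like _2 or _b are one class to them, and where a whole thing is asked for, a point or a joint stands for the part that bears it (a point fixed in the world has none). Each returns a list of dicts, best first, with "conf" (0 to 1); they miss things now and then, are a little off and sometimes report something else, mostly with a low value. They report only what shows in the picture. A call takes as long as a camera call. They do not tell look-alikes from the thing itself.
- bot.silhouettes(picture, target): "mask" (480x640 bool, what is visible of it) and "position" ([column, row] in pixels, amid what is visible of it).
- bot.tip_of(picture, target): "position" ([column, row] in pixels: a listed point, or the origin of a listed thing).
The state is a dict: "clock": time; "q": joint angles; "qvel": joint speeds; "joint_efforts": joint torques, N m; "eef_pos": TCP position; "ee_rot": TCP orientation; "ft_force": force on the tool from outside, world axes, zero at the start; "moment": the same for the moment, N m; "finger_gap": opening from 0.0 (shut) to 1.0 (fully open).
Only numpy, scipy, OpenCV 4.12 (cv2) and the standard library are available. Lean on these libraries where they do the work, as an engineer would, in place of code of your own. Each camera call takes 0.05 s, during which the arm holds its last target. There are 200 camera calls.

## Working session

There is one attempt and no reset: what is moved stays moved. The work goes in short steps, Python scripts to look and compute and a shell command to move; the robot and the scene stay as the last step left them, time stands still between calls to the robot, and variables do not carry over. Pictures are saved under pics/ and viewed, about 8 in all and at most 12, crops included, and the job is handed in when it is done.

```bash
mkdir -p pics; ls; cat > h.py <<'E'
import numpy as np, cv2
from scipy.spatial.transform import Rotation as R
from cell import bot
def campose(p,st=None):
    if 'tool_from_camera' in p:
        T=np.eye(4);T[:3,:3]=R.from_quat(st['ee_rot']).as_matrix();T[:3,3]=st['eef_pos'];return T@np.array(p['tool_from_camera'])
    T=np.eye(4);a=np.array(p['attitude']);T[:3,:3]=R.from_quat(a).as_matrix() if a.size==4 else a.reshape(3,3);T[:3,3]=p['position'];return T
def atz(p,px,z,st=None):
    T=campose(p,st);d=T[:3,:3]@np.linalg.inv(p['camera_matrix'])@np.array([px[0],px[1],1.]);o=T[:3,3]
    return o+d*(z-o[2])/d[2]
def atdepth(p,px,st=None):
    T=campose(p,st);c,r=int(round(px[0])),int(round(px[1]));w=p['depth'][max(r-1,0):r+2,max(c-1,0):c+2];d=np.median(w[w>0]) if (w>0).any() else np.nan
    return T[:3,3]+T[:3,:3]@(np.linalg.inv(p['camera_matrix'])@np.array([px[0],px[1],1.])*d)
E
python3 - <<'E'
from h import *
np.set_printoptions(precision=4,suppress=True)
s=bot.state();print({k:np.round(v,3) for k,v in s.items()},bot.tip_extent)
for n in('top','scene'):
    p=bot.snapshot(n);cv2.imwrite(f'pics/{n}0.png',p['color'])
    print(n,p['position'],p['attitude'])
    for t in('nut_top','worm_top','handle_grip','wrench','tin','cup','tray'):
        for d in bot.tip_of(p,t)[:4]: print(t,round(d['conf'],2),np.round(d['position']),atdepth(p,d['position']))
E
```

```text
pics
{'clock': np.float64(0.0), 'q': array([ 1.223,  0.69 , -0.195,  1.566,  0.157,  0.902, -0.215]), 'qvel': array([ 0.001, -0.002,  0.   , -0.001,  0.   ,  0.001,  0.001]), 'joint_efforts': array([ -0.   , -52.755,  -1.267, -15.343,  -0.053,   0.007,   0.   ]), 'eef_pos': array([ 0.233, -0.579,  0.237]), 'ee_rot': array([ 0.396,  0.586, -0.396,  0.585]), 'ft_force': array([0.07 , 1.361, 0.017]), 'moment': array([ 0.016,  0.049, -0.083]), 'finger_gap': np.float64(0.996)} 0.022
top [ 0.0797 -0.1367  1.6975] [ 0.723  -0.6823  0.0742 -0.0796]
nut_top 0.94 [493. 224.] [ 0.5505 -0.6085  0.0514]
nut_top 0.66 [194. 313.] [0.2336 0.2557 0.0564]
nut_top 0.62 [422. 294.] [ 0.3234 -0.3965  0.0727]
nut_top 0.59 [310. 212.] [ 0.5589 -0.0578  0.046 ]
worm_top 0.55 [297. 201.] [ 0.5908 -0.0182  0.0464]
handle_grip 0.83 [268. 186.] [0.6346 0.0753 0.0357]
wrench 0.75 [308. 214.] [ 0.5541 -0.0516  0.0386]
tin 0.72 [418. 203.] [ 0.585  -0.3733  0.107 ]
cup 0.96 [179. 249.] [0.4297 0.3348 0.0048]
tray 0.73 [195. 176.] [0.6654 0.3117 0.0031]
scene [ 1.0637 -0.6029  0.8631] [ 0.8219  0.4224 -0.1672 -0.3435]
nut_top 0.89 [208. 252.] [ 0.3327 -0.3931  0.0715]
nut_top 0.88 [384. 151.] [0.2406 0.2519 0.0539]
nut_top 0.76 [376. 258.] [ 0.567  -0.0604  0.0507]
nut_top 0.7 [163. 380.] [ 0.5642 -0.6052  0.0465]
worm_top 0.77 [398. 257.] [ 0.5931 -0.0124  0.0472]
handle_grip 0.97 [435. 257.] [0.6427 0.0694 0.0371]
handle_grip 0.43 [375. 264.] [ 0.5723 -0.0672  0.0378]
wrench 0.87 [377. 262.] [ 0.5736 -0.0621  0.0423]
tin 0.97 [269. 352.] [ 0.6436 -0.4113  0.069 ]
cup 0.56 [442. 185.] [0.4482 0.3014 0.0316]
tray 0.63 [505. 233.] [0.6743 0.3194 0.0051]
```

View pics/top0.png

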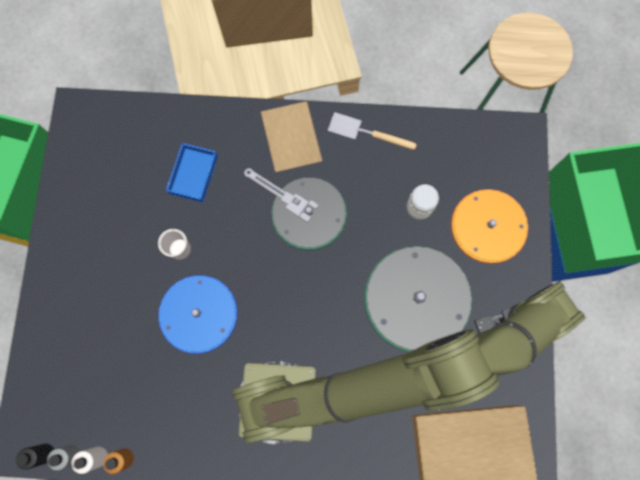

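```bash
python3 - <<'E'
from h import *
s=bot.state();print(R.from_quat(s['ee_rot']).as_matrix().round(3))
E
```

```text
[[ 0.     0.928  0.373]
 [-0.     0.373 -0.928]
 [-1.     0.     0.   ]]
```

The top view shows the meant foot, the smaller grey one, at (309,212). The wrench head lies around its nut and the handle points to (249,172). The tin is at (423,200), and the tray and cup are on the left. I'll move above the worm with the fingers shut and look with the wrist camera.

```bash
python3 -m jog '[[[24,37.5,0,0,0,-3.5],[24,37.5,0,0,0,-3.5],[24,37.5,0,0,0,-3.5],[24,37.5,0,0,0,-3.5],[24,37.5,0,0,0,-3.5]]]' 0
python3 -m jog '[[[24,37.5,0,0,0,-3.5],[24,37.5,0,0,0,-3.5],[24,37.5,0,0,0,-3.5],[24,37.5,0,0,0,-3.5],[24,37.5,0,0,0,-3.5]]]'
python3 -m jog '[[[24,37.5,0,0,0,-3.5],[24,37.5,0,0,0,-3.5],[24,37.5,0,0,0,-3.5],[24,37.5,0,0,0,-3.5],[24,37.5,0,0,0,-3.5]]]'
python3 -m jog '[[[0,0,0,0,0,0],[0,0,0,0,0,0]]]'
cat > look.py <<'E'
from h import *
import sys
np.set_printoptions(precision=4,suppress=True)
s=bot.state();p=bot.snapshot('wrist');cv2.imwrite(f'pics/{sys.argv[1]}.png',p['color'])
print('tcp',np.array(s['eef_pos']),'F',np.array(s['ft_force']),'M',np.array(s['moment']),'q',np.array(s['q']),'t',s['clock'])
print('cam',campose(p,s)[:3,3])
for t,z in(('nut_top',.044),('worm_top',.047),('handle_grip',.035),('wrench',.028)):
    for d in bot.tip_of(p,t)[:2]: print(t,round(d['conf'],2),np.round(d['position']),atz(p,d['position'],z,s),atdepth(p,d['position'],s))
E
python3 look.py w1
```

```text
clock: 1.42
eef_pos: [0.3538, -0.3913, 0.2376]
ee_rot: [0.481, 0.518, -0.481, 0.518]
ft_force: [0.4, -0.1, 0.5]
finger_gap: 0.456
clock: 2.05
eef_pos: [0.4738, -0.2037, 0.2376]
ee_rot: [0.554, 0.439, -0.554, 0.439]
ft_force: [-0.3, -0.1, 0.4]
finger_gap: 0.009
clock: 2.68
eef_pos: [0.5937, -0.0161, 0.2376]
ee_rot: [0.615, 0.35, -0.614, 0.35]
ft_force: [1.1, -0.2, 0.1]
finger_gap: 0.004
clock: 2.92
eef_pos: [0.5924, -0.0184, 0.2373]
ee_rot: [-0.614, -0.35, 0.615, -0.35]
ft_force: [0.7, -0.2, -0.8]
finger_gap: 0.005
tcp [ 0.5924 -0.0184  0.2373] F [ 0.6503 -0.2469 -0.8479] M [0.0188 0.0593 0.0236] q [-0.1396  0.6487  0.1599  1.6776 -0.1297  0.8265 -2.0289] t 2.925
cam [ 0.6581 -0.0572  0.3853]
nut_top 0.92 [369. 218.] [ 0.565 -0.056  0.044] [ 0.5681 -0.056   0.0552]
nut_top 0.37 [211. 216.] [0.6428 0.0727 0.044 ] [0.6426 0.0741 0.0403]
worm_top 0.91 [316. 214.] [ 0.5947 -0.0153  0.047 ] [ 0.5948 -0.0154  0.0475]
handle_grip 0.65 [213. 218.] [0.6398 0.0756 0.035 ] [0.6401 0.0734 0.0408]
wrench 0.69 [367. 214.] [ 0.5646 -0.0562  0.028 ] [ 0.5716 -0.0563  0.0547]
wrench 0.67 [215. 216.] [0.6403 0.0751 0.028 ] [0.641  0.0702 0.041 ]
```

View pics/w1.png

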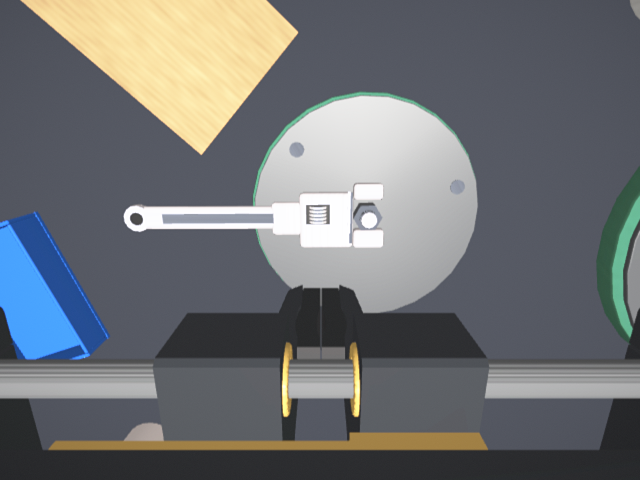

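The wrist view shows the worm at (316,214), the nut at (369,218) and the handle running to (136,217). The fingers are already parallel to the wrench. I'll go down to just above the worm, starting a few mm behind its top.

```bash
python3 -m jog '[[[3,4.5,-50,0,0,0.8],[3,4.5,-50,0,0,0],[0,0,-40,0,0,0],[0,0,-15,0,0,0],[0,0,0,0,0,0]]]'
python3 -m jog '[[[0,0,-4,0,0,0],[0,0,-2,0,0,0],[0,0,0,0,0,0]]]'
python3 -m jog '[[[0,0,-2,0,0,0],[0,0,-1,0,0,0],[0,0,0,0,0,0]]]'
```

```text
clock: 3.8
eef_pos: [0.5987, -0.009, 0.0823]
ee_rot: [-0.612, -0.354, 0.612, -0.354]
ft_force: [-0.9, 0.4, 1.1]
finger_gap: 0.007
clock: 4.18
eef_pos: [0.5993, -0.0085, 0.0771]
ee_rot: [0.612, 0.354, -0.611, 0.355]
ft_force: [-0.4, -0.4, -0.3]
finger_gap: 0.009
clock: 4.55
eef_pos: [0.5988, -0.0085, 0.0733]
ee_rot: [-0.612, -0.355, 0.612, -0.354]
ft_force: [-0.3, 0.0, -0.6]
finger_gap: 0.002
```

```bash
for i in 1; do python3 -m jog '[[[0,0,-2,0,0,0],[0,0,0,0,0,0]]]'; python3 -m jog '[[[0,0,-2,0,0,0],[0,0,0,0,0,0]]]'; python3 -m jog '[[[0,0,-1,0,0,0],[0,0,0,0,0,0]]]';  done | grep -E 'eef|force'
```

```text
eef_pos: [0.5988, -0.0085, 0.0712]
ft_force: [-0.7, -0.0, -0.4]
eef_pos: [0.5988, -0.0085, 0.0692]
ft_force: [0.9, -0.2, -0.5]
eef_pos: [0.5988, -0.0085, 0.0684]
ft_force: [0.1, 0.1, -0.4]
```

```bash
(python3 -m jog '[[[0,0,-1,0,0,0],[0,0,0,0,0,0]]]'; python3 -m jog '[[[0,0,-1,0,0,0],[0,0,0,0,0,0]]]') | grep -E 'eef|force'
```

```text
eef_pos: [0.5989, -0.0085, 0.0674]
ft_force: [0.4, 0.1, 0.1]
eef_pos: [0.5988, -0.0085, 0.0664]
ft_force: [0.5, -0.3, -0.5]
```

```bash
(python3 -m jog '[[[0,0,3,0,0,0],[-1.5,-2.6,0,0,0,0],[0,0,0,0,0,0]]]'; python3 -m jog '[[[0,0,-1,0,0,0],[0,0,0,0,0,0]]]';python3 -m jog '[[[0,0,-1,0,0,0],[0,0,0,0,0,0]]]';python3 -m jog '[[[0,0,-1,0,0,0],[0,0,0,0,0,0]]]') | grep -E 'eef|force'
```

```text
eef_pos: [0.5972, -0.0116, 0.0696]
ft_force: [0.5, -0.6, -0.8]
eef_pos: [0.5973, -0.011, 0.0683]
ft_force: [-0.0, 0.5, -0.7]
eef_pos: [0.5973, -0.0111, 0.0673]
ft_force: [-0.5, -0.7, -0.5]
eef_pos: [0.5973, -0.0111, 0.0663]
ft_force: [-0.5, -0.3, -0.1]
```

```bash
python3 look.py w2; python3 -c "
from cell import bot;print(bot.tip_extent)
import cv2;i=cv2.imread('pics/w2.png');cv2.imwrite('pics/w2c.png',cv2.resize(i[130:380,180:460],None,fx=2.4,fy=2.4))"
```

```text
tcp [ 0.5973 -0.0111  0.0663] F [-0.4518 -0.3296 -0.0592] M [0.0564 0.056  0.0016] q [-0.1128  0.8967  0.0961  1.7792 -0.1649  0.4737 -1.997 ] t 6.925
cam [ 0.6635 -0.0492  0.2143]
nut_top 0.6 [425. 299.] [ 0.5651 -0.0545  0.044 ] [ 0.5714 -0.0542  0.0548]
worm_top 0.61 [332. 295.] [ 0.5918 -0.0149  0.047 ] [ 0.6042 -0.0208  0.0759]
0.022
```

View pics/w2c.png

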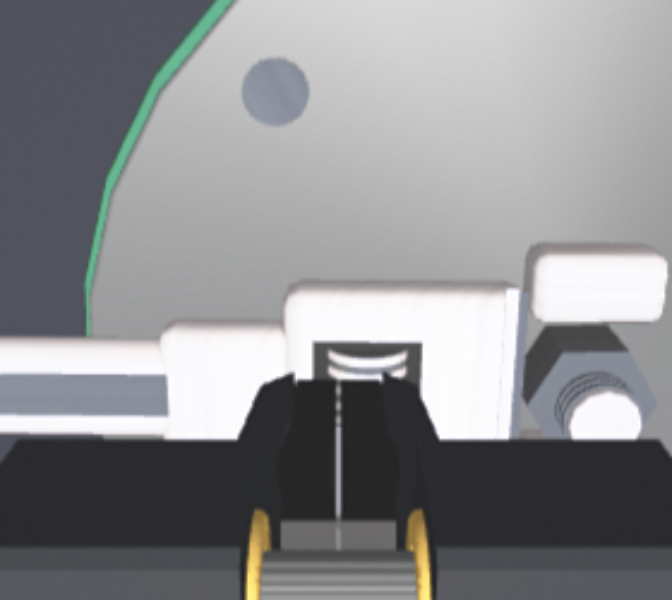

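The crop shows the fingertips hanging over the rear of the worm window, around (340,380) in the crop, with the worm crown just ahead at (367,360). There is no contact force yet. I'll move over the crown and carry on down in small steps.

```bash
(python3 -m jog '[[[0,0,1.5,0,0,0],[-1,-1.7,0,0,0,0],[0,0,-1.5,0,0,0],[0,0,0,0,0,0]]]'; python3 -m jog '[[[0,0,-1,0,0,0],[0,0,0,0,0,0]]]';python3 -m jog '[[[0,0,-1,0,0,0],[0,0,0,0,0,0]]]';python3 -m jog '[[[0,0,-1,0,0,0],[0,0,0,0,0,0]]]') | grep -E 'eef|force'
```

```text
eef_pos: [0.5963, -0.0129, 0.0663]
ft_force: [-0.6, 0.8, 0.6]
eef_pos: [0.5964, -0.0128, 0.0653]
ft_force: [0.3, -0.7, 0.3]
eef_pos: [0.5963, -0.0128, 0.0644]
ft_force: [-0.2, -0.7, 0.0]
eef_pos: [0.5963, -0.0128, 0.0634]
ft_force: [0.0, -0.0, 0.1]
```

```bash
(python3 -m jog '[[[0,0,-1,0,0,0],[0,0,0,0,0,0]]]';python3 -m jog '[[[0,0,-1,0,0,0],[0,0,0,0,0,0]]]') | grep -E 'eef|force'; python3 look.py w3; python3 -c "
import cv2;i=cv2.imread('pics/w3.png');cv2.imwrite('pics/w3c.png',cv2.resize(i[200:360,230:430],None,fx=3,fy=3))"
```

```text
eef_pos: [0.5963, -0.0128, 0.0624]
ft_force: [0.2, -0.0, -0.4]
eef_pos: [0.5963, -0.0128, 0.0613]
ft_force: [1.0, -0.3, 0.1]
tcp [ 0.5963 -0.0128  0.0613] F [ 1.0477 -0.3136  0.1356] M [ 0.0939 -0.0228 -0.025 ] q [-0.1086  0.9039  0.0934  1.7833 -0.1651  0.4622 -1.994 ] t 8.925
cam [ 0.6624 -0.0509  0.2093]
nut_top 0.56 [425. 304.] [ 0.5646 -0.0546  0.044 ] [ 0.5712 -0.0543  0.0552]
worm_top 0.77 [329. 297.] [ 0.5929 -0.0158  0.047 ] [ 0.6038 -0.0213  0.0723]
handle_grip 0.72 [132. 291.] [0.6416 0.0736 0.035 ] [0.6422 0.0697 0.0405]
```

View pics/w3c.png

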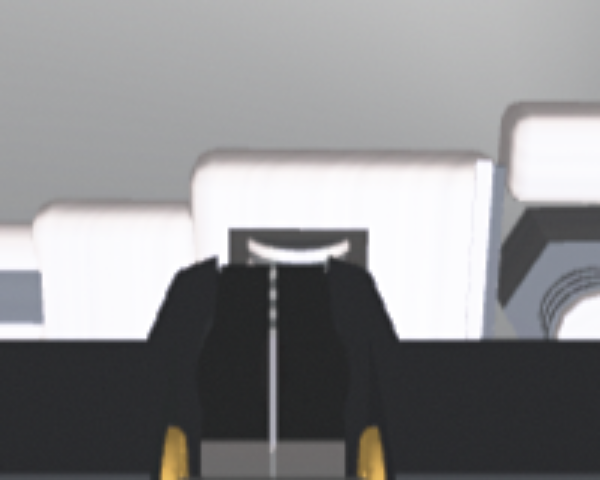

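The crop shows the fingertips inside or in front of the worm window, with the far end of the worm still visible behind them at (300,250). I'll check the heights and lateral offset with the depth image.

```bash
python3 - <<'E'
from h import *
np.set_printoptions(precision=1,suppress=True,linewidth=150)
s=bot.state();p=bot.snapshot('wrist');t=np.array(s['eef_pos'])
ux=np.array([-.497,-.868,0]);uy=np.array([.868,-.497,0])
for c in(310,315,330):
  for r in list(range(264,300,3)):
    w=atdepth(p,(c,r),s)-t; print(c,r,'rel tcp along,lat,z mm',1e3*np.array([w@ux,w@uy,w[2]]),'abs z',round(1e3*(w[2]+t[2]),1))
E
```

```text
310 264 rel tcp along,lat,z mm [ -4.8  13.9 -18.9] abs z 42.6
310 267 rel tcp along,lat,z mm [ -4.8  12.4 -18.7] abs z 42.8
310 270 rel tcp along,lat,z mm [ -4.9  10.9 -18.6] abs z 42.9
310 273 rel tcp along,lat,z mm [ -4.9   9.2 -18.9] abs z 42.6
310 276 rel tcp along,lat,z mm [ -4.9   7.8 -18.6] abs z 42.9
310 279 rel tcp along,lat,z mm [ -4.9   6.  -19.1] abs z 42.4
310 282 rel tcp along,lat,z mm [ -4.9   4.7 -18.5] abs z 43.0
310 285 rel tcp along,lat,z mm [ -4.9   3.2 -18.2] abs z 43.2
310 288 rel tcp along,lat,z mm [-4.3 10.7  2. ] abs z 63.5
310 291 rel tcp along,lat,z mm [-4.2 10.5  4.8] abs z 66.2
310 294 rel tcp along,lat,z mm [-4.1 10.8  8.4] abs z 69.8
310 297 rel tcp along,lat,z mm [-4.1 10.2  9.9] abs z 71.4
315 264 rel tcp along,lat,z mm [ -2.4  14.  -18.7] abs z 42.7
315 267 rel tcp along,lat,z mm [ -2.4  12.4 -18.8] abs z 42.6
315 270 rel tcp along,lat,z mm [ -2.4  10.9 -18.7] abs z 42.8
315 273 rel tcp along,lat,z mm [ -2.4   9.3 -18.7] abs z 42.8
315 276 rel tcp along,lat,z mm [ -2.4   7.7 -18.7] abs z 42.7
315 279 rel tcp along,lat,z mm [ -2.4   6.3 -18.2] abs z 4
[... 395 characters left out ...]
[  4.8  14.  -18.7] abs z 42.7
330 267 rel tcp along,lat,z mm [  4.9  12.4 -18.8] abs z 42.7
330 270 rel tcp along,lat,z mm [  4.9  11.  -18.4] abs z 43.1
330 273 rel tcp along,lat,z mm [  4.9   9.2 -18.8] abs z 42.6
330 276 rel tcp along,lat,z mm [  4.9   7.6 -19. ] abs z 42.5
330 279 rel tcp along,lat,z mm [  4.9   6.3 -18.3] abs z 43.1
330 282 rel tcp along,lat,z mm [  4.8   6.1 -15.2] abs z 46.3
330 285 rel tcp along,lat,z mm [  4.8   5.3 -13.4] abs z 48.1
330 288 rel tcp along,lat,z mm [ 4.3 10.9  2.5] abs z 63.9
330 291 rel tcp along,lat,z mm [ 4.3 10.6  5. ] abs z 66.5
330 294 rel tcp along,lat,z mm [ 4.2 10.6  7.9] abs z 69.4
330 297 rel tcp along,lat,z mm [ 4.1 10.9 11.3] abs z 72.8
```

The depth image shows that the shut fingertips actually end near TCP height (about z 0.060), well above the worm (about 0.047). That explains the missing contact. I'll continue down under force watch.

```bash
(python3 -m jog '[[[0,0,-2,0,0,0],[0,0,-1,0,0,0],[0,0,0,0,0,0]]]';python3 -m jog '[[[0,0,-1,0,0,0],[0,0,-1,0,0,0],[0,0,0,0,0,0]]]';python3 -m jog '[[[0,0,-1,0,0,0],[0,0,0,0,0,0]]]') | grep -E 'eef|force'
```

```text
eef_pos: [0.5963, -0.0128, 0.0583]
ft_force: [0.3, 0.2, 0.1]
eef_pos: [0.5963, -0.0128, 0.0563]
ft_force: [0.0, -0.4, -0.2]
eef_pos: [0.5963, -0.0128, 0.0554]
ft_force: [-0.6, -1.2, 0.1]
```

```bash
(python3 -m jog '[[[0,0,-1,0,0,0],[0,0,-1,0,0,0],[0,0,0,0,0,0]]]';python3 -m jog '[[[0,0,-1,0,0,0],[0,0,0,0,0,0]]]';) | grep -E 'eef|force'
python3 - <<'E'
from h import *
np.set_printoptions(precision=1,suppress=True,linewidth=150)
s=bot.state();p=bot.snapshot('wrist');t=np.array(s['eef_pos'])
ux=np.array([-.497,-.868,0]);uy=np.array([.868,-.497,0])
for c in(310,320,330):
  for r in list(range(276,294,2)):
    w=atdepth(p,(c,r),s)-t; print(c,r,1e3*np.array([w@ux,w@uy,w[2]]),'abs z',round(1e3*(w[2]+t[2]),1))
E
```

```text
eef_pos: [0.5963, -0.0128, 0.0533]
ft_force: [0.2, 1.1, 0.5]
eef_pos: [0.5964, -0.0128, 0.0524]
ft_force: [-0.1, 0.0, -0.2]
310 276 [ -4.6  11.2 -10.3] abs z 42.1
310 278 [-4.6 10.4 -9.7] abs z 42.6
310 280 [-4.6  9.5 -9.6] abs z 42.8
310 282 [-4.6  8.4 -9.7] abs z 42.7
310 284 [-4.6  7.4 -9.6] abs z 42.7
310 286 [-4.6  6.5 -9.6] abs z 42.8
310 288 [-4.3 10.7  2.1] abs z 54.4
310 290 [-4.2 10.7  4. ] abs z 56.4
310 292 [-4.2 10.5  5.7] abs z 58.1
320 276 [ 0.  11.5 -9.5] abs z 42.9
320 278 [ 0.  10.5 -9.6] abs z 42.8
320 280 [ 0.   9.6 -9.4] abs z 43.0
320 282 [ 0.   8.6 -9.3] abs z 43.1
320 284 [ 0.   7.6 -9.3] abs z 43.0
320 286 [ 0.   6.6 -9.3] abs z 43.1
320 288 [ 0.   6.3 -7.7] abs z 44.7
320 290 [ 0.  10.5  3.7] abs z 56.1
320 292 [0.  9.9 4.4] abs z 56.7
330 276 [  4.6  11.3 -10. ] abs z 42.3
330 278 [  4.7  10.3 -10. ] abs z 42.4
330 280 [ 4.7  9.4 -9.8] abs z 42.6
330 282 [ 4.7  8.6 -9.3] abs z 43.1
330 284 [ 4.7  7.6 -9.2] abs z 43.1
330 286 [ 4.7  6.7 -9.1] abs z 43.2
330 288 [ 4.3 10.8  2.4] abs z 54.7
330 290 [ 4.3 10.6  3.9] abs z 56.3
330 292 [ 4.2 10.9  6.6] abs z 59.0
```

```bash
(python3 -m jog '[[[0,0,-1,0,0,0],[0,0,0,0,0,0]]]';python3 -m jog '[[[0,0,-1,0,0,0],[0,0,0,0,0,0]]]';python3 -m jog '[[[0,0,-1,0,0,0],[0,0,0,0,0,0]]]') | grep -E 'eef|force'
```

```text
eef_pos: [0.5964, -0.0128, 0.0514]
ft_force: [-0.2, -0.1, 0.4]
eef_pos: [0.5963, -0.0128, 0.0503]
ft_force: [-0.1, 0.0, -0.2]
eef_pos: [0.5963, -0.0128, 0.0494]
ft_force: [0.7, 0.4, 0.7]
```

```bash
(python3 -m jog '[[[0,0,-1,0,0,0],[0,0,0,0,0,0]]]';python3 -m jog '[[[0,0,-1,0,0,0],[0,0,0,0,0,0]]]';python3 -m jog '[[[0,0,-1,0,0,0],[0,0,0,0,0,0]]]') | grep -E 'eef|force'
```

```text
eef_pos: [0.5963, -0.0128, 0.0483]
ft_force: [0.0, 0.3, -0.1]
eef_pos: [0.5964, -0.0128, 0.0474]
ft_force: [-0.3, -0.3, 0.2]
eef_pos: [0.5963, -0.0128, 0.0464]
ft_force: [-0.5, 0.3, -0.8]
```

```bash
python3 look.py w4; python3 - <<'E'
from h import *
i=cv2.imread('pics/w4.png')[180:390,190:450]
p=bot.snapshot('scene');cv2.imwrite('pics/s4.png',p['color'])
j=p['color'][190:330,310:470]
cv2.imwrite('pics/w4c.png',np.hstack([cv2.resize(i,(400,330)),cv2.resize(j,(380,330),interpolation=cv2.INTER_CUBIC)]))
E
```

```text
tcp [ 0.5963 -0.0128  0.0464] F [-0.4748  0.3499 -0.7673] M [ 0.1063  0.0183 -0.0395] q [-0.1054  0.9282  0.0878  1.7858 -0.1673  0.435  -1.9921] t 12.4
cam [ 0.6625 -0.0509  0.1944]
nut_top 0.97 [434. 318.] [ 0.5649 -0.0548  0.044 ] [ 0.6144 -0.0528  0.1203]
handle_grip 0.84 [117. 306.] [0.6403 0.074  0.035 ] [0.6411 0.0695 0.0407]
```

View pics/w4c.png

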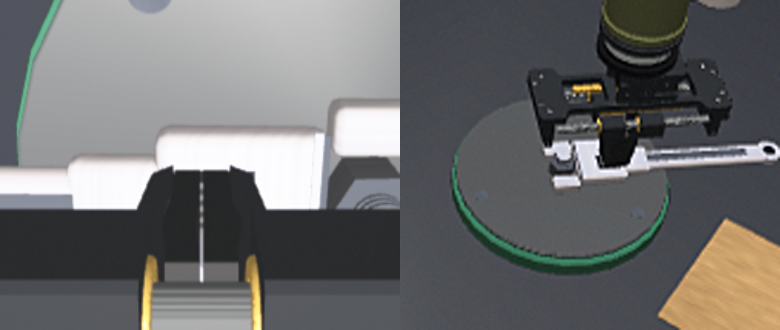

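The left crop shows the fingertips at (200,170) now covering the worm window. The scene crop on the right shows the fingers just at the head. I'll keep stepping down.

```bash
(python3 -m jog '[[[0,0,-1,0,0,0],[0,0,0,0,0,0]]]';python3 -m jog '[[[0,0,-1,0,0,0],[0,0,0,0,0,0]]]';python3 -m jog '[[[0,0,-1,0,0,0],[0,0,0,0,0,0]]]') | grep -E 'eef|force'
```

```text
eef_pos: [0.5966, -0.0127, 0.0457]
ft_force: [-0.2, 0.1, 3.3]
eef_pos: [0.5967, -0.0127, 0.0449]
ft_force: [-1.2, 0.7, 4.4]
eef_pos: [0.5966, -0.0128, 0.0441]
ft_force: [-2.0, -0.3, 8.1]
```

Contact came at TCP z about 0.0465, with the plate's stiffness of about 3 N/mm, so the tips sit level with the TCP when shut. Now a first trial stroke.

```bash
(python3 -m jog '[[[0,0,-1,0,0,0],[0,0,0,0,0,0]]]';python3 -m jog '[[[-1,-1.7,0,0,0,0],[-1,-1.7,0,0,0,0]]]';python3 -m jog '[[[-1,-1.7,0,0,0,0],[-1,-1.7,0,0,0,0]]]';python3 -m jog '[[[-1,-1.7,0,0,0,0]]]';python3 -m jog '[[[0,0,6,0,0,0],[0,0,0,0,0,0]]]';) | grep -E 'eef|force'; python3 look.py w5;python3 -c "
import cv2;i=cv2.imread('pics/w5.png')[180:390,190:450];cv2.imwrite('pics/w5c.png',cv2.resize(i,None,fx=2.4,fy=2.4))"
```

```text
eef_pos: [0.5966, -0.0129, 0.0434]
ft_force: [-1.7, 0.6, 10.0]
eef_pos: [0.5959, -0.014, 0.0436]
ft_force: [0.3, 4.4, 9.3]
eef_pos: [0.5941, -0.0172, 0.0436]
ft_force: [1.3, 4.8, 8.6]
eef_pos: [0.5931, -0.0189, 0.0436]
ft_force: [1.5, 5.4, 8.7]
eef_pos: [0.5913, -0.0218, 0.0486]
ft_force: [-0.1, -0.2, -0.3]
tcp [ 0.5913 -0.0218  0.0486] F [-0.1422 -0.2089 -0.2812] M [ 0.0423  0.0442 -0.0529] q [-0.09    0.9207  0.0855  1.8005 -0.1632  0.4273 -1.9811] t 14.575
cam [ 0.6574 -0.0599  0.1966]
nut_top 0.59 [411. 318.] [ 0.5636 -0.0548  0.044 ] [ 0.6119 -0.0574  0.1225]
handle_grip 0.85 [100. 299.] [0.6425 0.0714 0.035 ] [0.6428 0.0689 0.0381]
```

```bash
(python3 -m jog '[[[3.5,6,0,0,0,0],[3.5,6,0,0,0,0],[0,0,-4,0,0,0],[0,0,-2,0,0,0],[0,0,0,0,0,0]]]';python3 -m jog '[[[-1.5,-2.6,0,0,0,0],[-1.5,-2.6,0,0,0,0],[-1,-1.7,0,0,0,0]]]';python3 -m jog '[[[-1,-1.7,0,0,0,0],[-1,-1.7,0,0,0,0],[-1,-1.7,0,0,0,0]]]';python3 -m jog '[[[0,0,6,0,0,0]]]';
python3 -m jog '[[[3.5,6,0,0,0,0],[3.5,6,0,0,0,0],[0,0,-4,0,0,0],[0,0,-2,0,0,0],[0,0,0,0,0,0]]]';python3 -m jog '[[[-1.5,-2.6,0,0,0,0],[-1.5,-2.6,0,0,0,0],[-1,-1.7,0,0,0,0]]]';python3 -m jog '[[[-1,-1.7,0,0,0,0],[-1,-1.7,0,0,0,0],[-1,-1.7,0,0,0,0]]]';python3 -m jog '[[[0,0,30,0,0,0],[0,0,50,0,0,0],[0,0,50,0,0,0],[0,0,0,0,0,0]]]') | grep -E 'eef|force'
python3 look.py w6;python3 -c "
import cv2
a=cv2.imread('pics/w1.png')[150:280,250:430];b=cv2.imread('pics/w6.png')[150:280,250:430]
cv2.imwrite('pics/w6c.png',cv2.resize(cv2.hconcat([a,b]),None,fx=2.2,fy=2.2,interpolation=cv2.INTER_CUBIC))"
```

```text
eef_pos: [0.5994, -0.0079, 0.0432]
ft_force: [-0.3, 2.9, 8.0]
eef_pos: [0.5958, -0.0141, 0.0434]
ft_force: [1.0, 4.3, 7.2]
eef_pos: [0.5929, -0.0192, 0.0434]
ft_force: [1.1, 4.1, 8.3]
eef_pos: [0.5916, -0.0208, 0.0486]
ft_force: [0.5, 0.7, -0.8]
eef_pos: [0.599, -0.0083, 0.043]
ft_force: [-0.8, 2.8, 9.2]
eef_pos: [0.5956, -0.014, 0.0433]
ft_force: [0.2, 4.0, 8.1]
eef_pos: [0.5928, -0.019, 0.0433]
ft_force: [1.1, 4.4, 9.5]
eef_pos: [0.5938, -0.0219, 0.1758]
ft_force: [1.0, 0.1, 0.2]
tcp [ 0.5938 -0.0219  0.1758] F [1.048  0.0747 0.2154] M [ 0.0811  0.0377 -0.0351] q [-0.1181  0.7268  0.134   1.7399 -0.1411  0.6769 -1.9998] t 18.2
cam [ 0.6588 -0.06    0.3242]
nut_top 0.88 [374. 242.] [ 0.5648 -0.0544  0.044 ] [ 0.5686 -0.0546  0.0553]
worm_top 0.77 [312. 239.] [ 0.5924 -0.0137  0.047 ] [ 0.5927 -0.0138  0.048 ]
handle_grip 0.55 [194. 236.] [0.6399 0.0718 0.035 ] [0.6402 0.0701 0.0387]
wrench 0.97 [375. 235.] [ 0.5646 -0.0577  0.028 ] [ 0.5724 -0.0579  0.0526]
```

View pics/w6c.png

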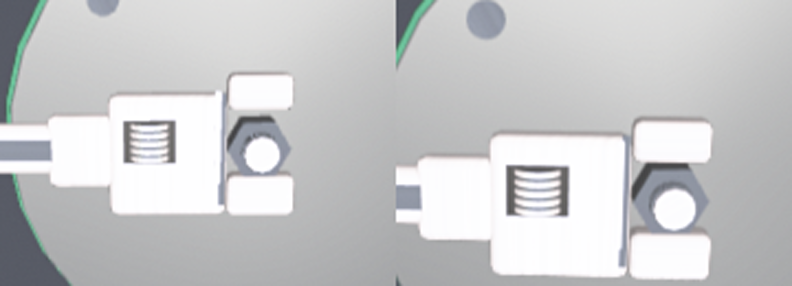

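The left half (start) shows a 67 px gap, about 29.6 mm. In the right half, at the closer scale, it is about 24–25 mm, so the worm is rolling and the jaws are nearly on the nut. More strokes now, nudged sideways to the worm's present place, until the force shows slipping.

```bash
(python3 -m jog '[[[1.5,6.5,-50,0,0,0],[1.5,7,-50,0,0,0],[0,0,-24,0,0,0],[0,0,0,0,0,0]]]';python3 -m jog '[[[0,0,-3,0,0,0],[0,0,-3,0,0,0],[0,0,0,0,0,0]]]';python3 -m jog '[[[-1.5,-2.6,0,0,0,0],[-1.5,-2.6,0,0,0,0]]]';python3 -m jog '[[[-1,-1.7,0,0,0,0],[-1,-1.7,0,0,0,0]]]';python3 -m jog '[[[-1,-1.7,0,0,0,0],[-1,-1.7,0,0,0,0]]]';python3 -m jog '[[[0,0,6,0,0,0]]]'
python3 -m jog '[[[3.5,6,0,0,0,0],[3.5,6,0,0,0,0],[0,0,-4,0,0,0],[0,0,-2,0,0,0],[0,0,0,0,0,0]]]';python3 -m jog '[[[-1.5,-2.6,0,0,0,0],[-1.5,-2.6,0,0,0,0]]]';python3 -m jog '[[[-1,-1.7,0,0,0,0],[-1,-1.7,0,0,0,0]]]';python3 -m jog '[[[-1,-1.7,0,0,0,0],[-1,-1.7,0,0,0,0]]]';python3 -m jog '[[[0,0,6,0,0,0],[0,0,0,0,0,0]]]') | grep -E 'eef|force'
```

```text
eef_pos: [0.5917, -0.0072, 0.0459]
ft_force: [-1.3, 1.7, 2.7]
eef_pos: [0.5929, -0.008, 0.0431]
ft_force: [-4.5, 0.8, 9.9]
eef_pos: [0.5916, -0.0101, 0.0436]
ft_force: [-2.4, 6.4, 7.4]
eef_pos: [0.5898, -0.0134, 0.0436]
ft_force: [-1.7, 6.2, 8.2]
eef_pos: [0.5879, -0.0168, 0.0436]
ft_force: [-1.8, 5.3, 7.1]
eef_pos: [0.5878, -0.019, 0.049]
ft_force: [1.2, 0.4, -0.5]
eef_pos: [0.5954, -0.0069, 0.0431]
ft_force: [0.0, 2.1, 9.8]
eef_pos: [0.5932, -0.0109, 0.0434]
ft_force: [1.0, 4.6, 8.7]
eef_pos: [0.5911, -0.0144, 0.0434]
ft_force: [0.0, 4.4, 8.6]
eef_pos: [0.5892, -0.0177, 0.0434]
ft_force: [-0.0, 4.9, 9.6]
eef_pos: [0.5872, -0.0203, 0.0484]
ft_force: [0.5, 0.3, 0.6]
```

```bash
python3 -m jog '[[[0,0,30,0,0,0],[0,0,45,0,0,0],[0,0,45,0,0,0],[0,0,0,0,0,0],[0,0,0,0,0,0]]]' | grep -E 'eef|force'
cat > rect.py <<'E'
from h import *
import sys
s=bot.state();p=bot.snapshot('wrist');n=sys.argv[1]
a=float(sys.argv[2]) if len(sys.argv)>2 else np.deg2rad(240.2)
ux=np.array([np.cos(a),np.sin(a),0]);uy=np.array([-ux[1],ux[0],0])
c0=np.array([0.565,-0.0555,0.042]);T=campose(p,s)
def px(w):
    v=np.array(p['camera_matrix'])@(T[:3,:3].T@(w-T[:3,3]));return v[:2]/v[2]
k=5. # px/mm
S=np.float32([[0,0],[500,0],[500,300],[0,300]])
D=np.float32([px(c0+ux*((u-350)/k/1e3)+uy*((150-v)/k/1e3)) for u,v in S])
im=cv2.warpPerspective(p['color'],cv2.getPerspectiveTransform(D,S),(500,300),flags=cv2.INTER_CUBIC)
cv2.imwrite(f'pics/{n}.png',im)
g=im.max(2).astype(int)
for u in (365,375,385,395,410): 
    m=im.min(2)[:,u]>215; e=np.flatnonzero(np.diff(m.astype(int))); print('x mm',(u-350)/k,'white edges y mm',((150-e)/k).round(1))
for t,z in(('nut_top',.044),('worm_top',.047),('handle_grip',.035)):
    for d in bot.tip_of(p,t)[:1]: print(t,round(d['conf'],2),atz(p,d['position'],z,s).round(4))
E
python3 rect.py r1
```

```text
eef_pos: [0.5864, -0.02, 0.1674]
ft_force: [0.0, 1.2, -0.6]
x mm 3.0 white edges y mm [ 27.4  13.2   4.4 -10.2 -12.8]
x mm 5.0 white edges y mm [ 27.4  13.    3.6  -9.6 -12.8]
x mm 7.0 white edges y mm [ 27.4  12.8   1.6  -7.6 -12.6]
x mm 9.0 white edges y mm [ 27.4  12.8 -12.6]
x mm 12.0 white edges y mm [ 27.   13.4 -12.8]
nut_top 0.61 [ 0.5657 -0.0525  0.044 ]
worm_top 0.72 [ 0.5932 -0.0149  0.047 ]
handle_grip 0.65 [0.6415 0.0734 0.035 ]
```

View pics/r1.png

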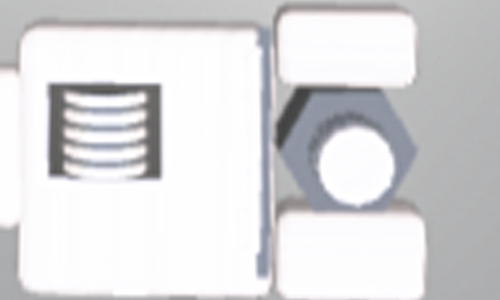

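The rectified view (5 px/mm) shows the jaw faces at y = +12.8 and −12.7 mm, a gap of about 25.4 mm, with the nut nearly filling it. Two more strokes should bring it snug, then I'll compare.

```bash
(python3 -m jog '[[[4,5,-50,0,0,0],[4,6,-45,0,0,0],[0,0,-20,0,0,0],[0,0,0,0,0,0]]]';python3 -m jog '[[[0,0,-5,0,0,0],[0,0,-3,0,0,0],[0,0,-3,0,0,0],[0,0,0,0,0,0]]]';python3 -m jog '[[[-1.5,-2.6,0,0,0,0],[-1.5,-2.6,0,0,0,0]]]';python3 -m jog '[[[-1,-1.7,0,0,0,0],[-1,-1.7,0,0,0,0],[-1,-1.7,0,0,0,0],[-1,-1.7,0,0,0,0]]]';python3 -m jog '[[[0,0,6,0,0,0]]]'
python3 -m jog '[[[3.5,6,0,0,0,0],[3.5,6,0,0,0,0],[0,0,-4,0,0,0],[0,0,-2.3,0,0,0],[0,0,0,0,0,0]]]';python3 -m jog '[[[-1.5,-2.6,0,0,0,0],[-1.5,-2.6,0,0,0,0]]]';python3 -m jog '[[[-1,-1.7,0,0,0,0],[-1,-1.7,0,0,0,0],[-1,-1.7,0,0,0,0],[-1,-1.7,0,0,0,0]]]';python3 -m jog '[[[0,0,36,0,0,0],[0,0,45,0,0,0],[0,0,45,0,0,0],[0,0,0,0,0,0],[0,0,0,0,0,0]]]') | grep -E 'eef|force'; python3 rect.py r2
```

```text
eef_pos: [0.5942, -0.0093, 0.0521]
ft_force: [0.7, -0.6, 0.2]
eef_pos: [0.596, -0.0097, 0.0438]
ft_force: [-1.0, -1.2, 8.2]
eef_pos: [0.5948, -0.0119, 0.0442]
ft_force: [0.2, 3.5, 6.6]
eef_pos: [0.591, -0.0185, 0.0442]
ft_force: [1.2, 2.5, 6.8]
eef_pos: [0.5887, -0.0205, 0.049]
ft_force: [0.0, -0.2, -0.0]
eef_pos: [0.5965, -0.007, 0.0433]
ft_force: [-0.9, 3.2, 12.5]
eef_pos: [0.5944, -0.0107, 0.0435]
ft_force: [-0.1, 5.9, 12.5]
eef_pos: [0.5914, -0.0163, 0.0436]
ft_force: [0.5, 8.5, 11.1]
eef_pos: [0.5876, -0.0208, 0.1672]
ft_force: [-0.2, -0.9, -0.7]
x mm 3.0 white edges y mm [ 27.6  13.8   4.2 -10.4 -12.2 -28.4]
x mm 5.0 white edges y mm [ 27.6  13.8   3.6  -9.6 -12.2 -28.4]
x mm 7.0 white edges y mm [ 27.6  13.6   1.6  -7.8 -11.8 -28.2]
x mm 9.0 white edges y mm [ 27.6  13.6 -10.8 -28. ]
x mm 12.0 white edges y mm [ 26.   14.6 -10.8 -28. ]
nut_top 0.9 [ 0.562  -0.0556  0.044 ]
worm_top 0.88 [ 0.5954 -0.0122  0.047 ]
handle_grip 0.82 [0.6409 0.0746 0.035 ]
```

```bash
cat > gap.py <<'E'
from h import *
import sys
# gap from rectified images with sub-pixel edges: jaw white area between
tfc=None
s=bot.state();p=bot.snapshot('wrist')
def rect(img,st,p,a):
    ux=np.array([np.cos(a),np.sin(a),0]);uy=np.array([-ux[1],ux[0],0]);c0=np.array([0.565,-0.0555,0.042]);T=campose(p,st);k=5.
    S=np.float32([[0,0],[500,0],[500,350],[0,350]])
    def px(w):
        v=np.array(p['camera_matrix'])@(T[:3,:3].T@(w-T[:3,3]));return v[:2]/v[2]
    D=np.float32([px(c0+ux*((u-350)/k/1e3)+uy*((175-v)/k/1e3)) for u,v in S])
    return cv2.warpPerspective(img,cv2.getPerspectiveTransform(D,S),(500,350),flags=cv2.INTER_CUBIC)
a=np.deg2rad(240.2)
st1=dict(eef_pos=[.5924,-.0184,.2373],ee_rot=[-.614,-.35,.615,-.35])
st6=dict(eef_pos=[.5938,-.0219,.1758],ee_rot=s['ee_rot'])
ims=[rect(cv2.imread('pics/w1.png'),st1,p,a),rect(cv2.imread('pics/w6.png'),st6,p,a),rect(p['color'],s,p,a)]
for im in ims:
    for u in (368,376):
        m=im.min(2)[:,u]>200;e=np.flatnonzero(np.diff(m.astype(int)));print(u,((175-e)/5).round(1))
cv2.imwrite('pics/gap.png',cv2.resize(np.hstack([ims[0][:,200:460],ims[1][:,200:460],ims[2][:,200:460]]),(780,350)))
E
python3 gap.py
```

```text
368 [ 34.2  32.4  16.8   4.8  -9.8 -12.2 -30.2]
376 [ 34.2  32.4  15.2   4.   -8.8 -12.  -30.2]
368 [ 31.2  28.   13.4   2.8 -12.2 -14.2 -32.2]
376 [ 33.8  33.2  32.4  28.   13.4   2.6 -11.8 -14.2 -32.2]
368 [ 34.6  33.2  32.6  27.8  13.4   4.2 -10.4 -12.  -28.2]
376 [ 33.4  31.   30.8  27.8  13.4   3.4  -9.8 -12.  -28.2]
```

View pics/gap.png

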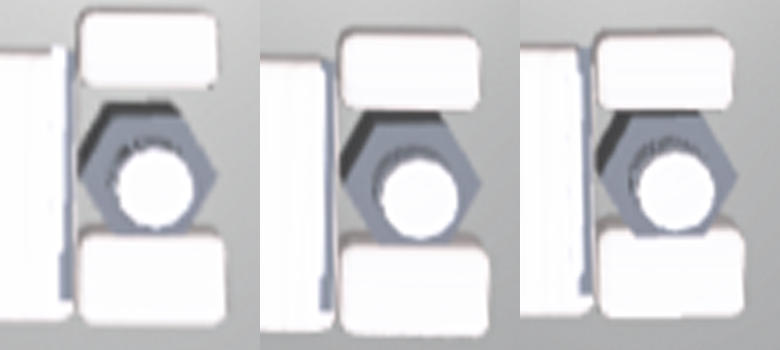

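Side by side, the panels show the start gap (about 28 by eye), after 3 strokes (about 26), and now (about 24), with the nut filling the jaws. The last stroke's tangential force rose to 8.5 N, well above rolling. One confirming stroke follows.

```bash
(python3 -m jog '[[[4.5,6.5,-50,0,0,0],[4,6.5,-45,0,0,0],[0,0,-23,0,0,0],[0,0,0,0,0,0]]]';python3 -m jog '[[[0,0,-4,0,0,0],[0,0,-4,0,0,0],[0,0,0,0,0,0]]]';python3 -m jog '[[[-1,-1.7,0,0,0,0],[-1,-1.7,0,0,0,0]]]';python3 -m jog '[[[-1,-1.7,0,0,0,0],[-1,-1.7,0,0,0,0]]]';python3 -m jog '[[[-1,-1.7,0,0,0,0],[-1,-1.7,0,0,0,0]]]';python3 -m jog '[[[-1,-1.7,0,0,0,0]]]';python3 -m jog '[[[0,0,36,0,0,0],[0,0,45,0,0,0],[0,0,45,0,0,0],[0,0,0,0,0,0],[0,0,0,0,0,0]]]') | grep -E 'eef|force'; python3 rect.py r3
```

```text
eef_pos: [0.5954, -0.0077, 0.048]
ft_force: [0.0, 0.2, 0.1]
eef_pos: [0.5981, -0.0075, 0.0441]
ft_force: [-1.6, 1.0, 8.1]
eef_pos: [0.5979, -0.0079, 0.0445]
ft_force: [2.5, 6.9, 7.5]
eef_pos: [0.5965, -0.0114, 0.0446]
ft_force: [1.9, 5.5, 8.6]
eef_pos: [0.5947, -0.0153, 0.0446]
ft_force: [2.8, 4.9, 7.6]
eef_pos: [0.5938, -0.017, 0.0446]
ft_force: [1.7, 4.6, 6.4]
eef_pos: [0.5895, -0.0196, 0.1682]
ft_force: [0.1, 0.4, -1.1]
x mm 3.0 white edges y mm [ 27.6  13.6   4.  -10.4 -12.4 -28. ]
x mm 5.0 white edges y mm [ 27.6  13.6   3.6  -9.8 -12.4 -28. ]
x mm 7.0 white edges y mm [ 27.6  13.2   1.6  -8.  -12.2 -28.2]
x mm 9.0 white edges y mm [ 27.6  13.2 -10.8 -28.2]
x mm 12.0 white edges y mm [ 26.4  14.8 -10.8 -28.2]
nut_top 0.74 [ 0.5654 -0.0554  0.044 ]
worm_top 0.57 [ 0.5936 -0.0121  0.047 ]
handle_grip 0.98 [0.6406 0.0744 0.035 ]
```

The jaw edges haven't changed after another full stroke (outer width 55.7 against 56.0 mm), and the tangential/normal ratio stayed at about 0.7. So the finger slips and the jaws are snug. Next I'll place the shut fingers beside the handle, on its −y side, and compute the arc.

```bash
(python3 -m jog '[[[10,50,0,0,0,0],[11.5,60.5,0,0,0,0],[0,0,-50,0,0,0],[0,0,-50,0,0,0],[0,0,-24,0,0,0]]]';python3 -m jog '[[[0,0,-10,0,0,0],[0,0,0,0,0,0],[0,0,0,0,0,0]]]') | grep -E 'clock|eef|force'; python3 look.py w7;python3 - <<'E'
import numpy as np
c=np.array([565,-55.5]);r=np.hypot(150,21.5);o=np.rad2deg(np.arctan2(21.5,150))
P=lambda t:c+r*np.array([np.cos(np.deg2rad(t+o)),np.sin(np.deg2rad(t+o))])
t=59.8;print('contact pose',P(t).round(1))
while t>16: print(round(t,1),(P(t-2.5)-P(t)).round(1));t-=2.5
E
```

```text
clock: 29.98
eef_pos: [0.6089, 0.0907, 0.0403]
ft_force: [-0.8, 0.9, -0.4]
clock: 30.35
eef_pos: [0.6123, 0.0908, 0.0352]
ft_force: [0.5, 0.6, 1.0]
tcp [0.6123 0.0908 0.0352] F [0.4688 0.5522 0.9898] M [ 0.047  -0.0328  0.0728] q [-0.2818  0.9649  0.1088  1.7184 -0.199   0.467  -2.1331] t 30.35
cam [0.6781 0.0526 0.1834]
nut_top 0.61 [583. 239.] [ 0.5908 -0.0169  0.044 ] [ 0.5927 -0.0153  0.0471]
worm_top 0.7 [582. 237.] [ 0.5937 -0.0154  0.047 ] [ 0.5934 -0.0157  0.0465]
handle_grip 0.9 [319. 239.] [0.6404 0.0752 0.035 ] [0.6417 0.0744 0.04  ]
handle_grip 0.73 [581. 238.] [ 0.5859 -0.0207  0.035 ] [ 0.5933 -0.0149  0.0468]
contact pose [621.9  85. ]
59.8 [ 6.1 -2.6]
57.3 [ 6.  -2.9]
54.8 [ 5.8 -3.1]
52.3 [ 5.7 -3.4]
49.8 [ 5.5 -3.6]
47.3 [ 5.4 -3.9]
44.8 [ 5.2 -4.1]
42.3 [ 5.  -4.3]
39.8 [ 4.8 -4.5]
37.3 [ 4.6 -4.7]
34.8 [ 4.4 -4.9]
32.3 [ 4.2 -5.1]
29.8 [ 4.  -5.3]
27.3 [ 3.7 -5.5]
24.8 [ 3.5 -5.6]
22.3 [ 3.2 -5.8]
19.8 [ 3.  -5.9]
17.3 [ 2.7 -6. ]
```

View pics/w7.png

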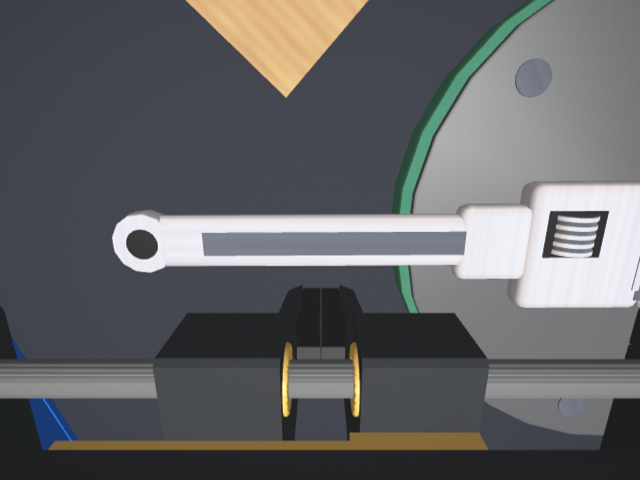

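The view shows the shut fingers at (320,290) beside the handle edge (row 265), parallel to it. The tan board at (285,97) lies flat and clear. I'll make contact, then swing along the arc.

```bash
(python3 -m jog '[[[0,0,-3.2,0,0,0],[4,-2.4,0,0,0,0],[3.5,-2,0,0,0,0],[0,0,0,0,0,0]]]';python3 -m jog '[[[1.7,-1,0,0,0,0],[0,0,0,0,0,0]]]';python3 -m jog '[[[1.7,-1,0,0,0,0],[0,0,0,0,0,0]]]';python3 -m jog '[[[1.7,-1,0,0,0,0],[0,0,0,0,0,0]]]') | grep -E 'clock|eef|force'
```

```text
clock: 31.1
eef_pos: [0.6192, 0.0862, 0.0309]
ft_force: [0.1, -0.1, -0.3]
clock: 31.35
eef_pos: [0.6197, 0.0859, 0.0307]
ft_force: [-2.0, 1.9, 1.3]
clock: 31.6
eef_pos: [0.6212, 0.0852, 0.0307]
ft_force: [-4.6, 3.0, 1.3]
clock: 31.85
eef_pos: [0.6233, 0.0841, 0.0307]
ft_force: [-4.2, 3.9, -0.0]
```

```bash
(python3 -m jog '[[[0,0,0,0,0,0]]]';python3 -m jog '[[[1.7,-0.8,0,0,0,-0.7],[0,0,0,0,0,0]]]';python3 -m jog '[[[3,-1.3,0,0,0,-1.2]]]';python3 -m jog '[[[3,-1.4,0,0,0,-1.2]]]';python3 -m jog '[[[3,-1.4,0,0,0,-1.2],[0,0,0,0,0,0]]]') | grep -E 'clock|eef|force'; python3 look.py w8
```

```text
clock: 31.98
eef_pos: [0.6233, 0.0841, 0.0308]
ft_force: [-4.0, 4.1, 0.4]
clock: 32.22
eef_pos: [0.6252, 0.0832, 0.0308]
ft_force: [-4.3, 3.4, 0.5]
clock: 32.35
eef_pos: [0.6278, 0.0821, 0.0307]
ft_force: [-3.5, 3.1, 1.4]
clock: 32.48
eef_pos: [0.6311, 0.0805, 0.0308]
ft_force: [-4.0, 3.3, 0.4]
clock: 32.72
eef_pos: [0.6346, 0.0786, 0.0308]
ft_force: [-3.6, 2.0, 0.8]
tcp [0.6346 0.0786 0.0308] F [-3.5728  2.0383  0.799 ] M [ 0.6127  0.7207 -0.0785] q [-0.2644  0.9911  0.1288  1.6504 -0.2204  0.5145 -2.167 ] t 32.725
cam [0.6978 0.0358 0.1788]
worm_top 0.71 [584. 270.] [ 0.5981 -0.0192  0.047 ] [ 0.5981 -0.0192  0.047 ]
handle_grip 0.82 [322. 262.] [0.6534 0.0648 0.035 ] [0.6549 0.0638 0.0398]
```

```bash
(python3 -m jog '[[[5.8,-3.3,0,0,0,-2.7],[5.6,-3.5,0,0,0,-2.7],[5.4,-3.8,0,0,0,-2.7]]]';python3 -m jog '[[[5.3,-4,0,0,0,-2.7],[5.1,-4.2,0,0,0,-2.7],[4.9,-4.4,0,0,0,-2.7]]]';python3 -m jog '[[[4.7,-4.6,0,0,0,-2.7],[4.5,-4.8,0,0,0,-2.7],[0,0,0,0,0,0]]]') | grep -E 'clock|eef|force'; python3 look.py w9
```

```text
clock: 33.35
eef_pos: [0.6517, 0.0682, 0.0309]
ft_force: [-3.0, 3.5, 0.0]
clock: 33.72
eef_pos: [0.6676, 0.0552, 0.031]
ft_force: [-2.0, 4.3, -1.2]
clock: 34.1
eef_pos: [0.6772, 0.0447, 0.0312]
ft_force: [0.4, 1.7, -1.1]
tcp [0.6772 0.0447 0.0312] F [ 0.3901  1.7024 -1.0988] M [ 0.516  -0.0434  0.0531] q [-0.251   1.0372  0.2314  1.523  -0.3439  0.6196 -2.393 ] t 34.1
cam [ 0.7202 -0.0179  0.1793]
worm_top 0.64 [586. 270.] [ 0.607  -0.0328  0.047 ] [ 0.6071 -0.0328  0.0472]
handle_grip 0.84 [322. 260.] [0.6908 0.0246 0.035 ] [0.6919 0.0231 0.0403]
```

```bash
(python3 -m jog '[[[4.2,-5.1,0,0,0,-0.5],[4,-5.3,0,0,0,-0.5]]]';python3 -m jog '[[[3.8,-5.4,0,0,0,-0.5],[1.8,-2.7,0,0,0,-0.5],[0,0,0,0,0,0]]]') | grep -E 'clock|eef|force'; python3 look.py w10
```

```text
clock: 34.6
eef_pos: [0.6823, 0.0368, 0.0305]
ft_force: [-4.6, 4.5, 2.0]
clock: 34.98
eef_pos: [0.6881, 0.0278, 0.0305]
ft_force: [-4.6, 2.5, 2.1]
tcp [0.6881 0.0278 0.0305] F [-4.6081  2.5247  2.1442] M [ 0.7119  0.7773 -0.0892] q [-0.2248  1.0514  0.2402  1.4809 -0.3482  0.6555 -2.4016] t 34.975
cam [ 0.7299 -0.0365  0.1783]
nut_top 0.66 [321. 257.] [0.7038 0.0035 0.044 ] [0.7029 0.0049 0.0392]
worm_top 0.81 [577. 293.] [ 0.6117 -0.0381  0.047 ] [ 0.6115 -0.0381  0.0467]
handle_grip 0.56 [323. 257.] [0.7017 0.0058 0.035 ] [0.7024 0.0047 0.0389]
```

```bash
(python3 -m jog '[[[1.4,-2.2,0,0,0,0],[1.4,-2.2,0,0,0,0]]]';python3 -m jog '[[[1.3,-2.3,0,0,0,0],[1.3,-2.3,0,0,0,0]]]';python3 -m jog '[[[0,0,0,0,0,0]]]') | grep -E 'clock|eef|force'; python3 look.py w11
```

```text
clock: 35.48
eef_pos: [0.6904, 0.0238, 0.0304]
ft_force: [-5.7, 3.7, 1.3]
clock: 35.72
eef_pos: [0.6928, 0.0192, 0.0303]
ft_force: [-5.1, 2.9, 1.8]
clock: 35.85
eef_pos: [0.6931, 0.0187, 0.0304]
ft_force: [-4.7, 3.0, 1.5]
tcp [0.6931 0.0187 0.0304] F [-4.7036  2.9928  1.5116] M [ 0.7134  0.9448 -0.063 ] q [-0.2104  1.0569  0.2409  1.4633 -0.3442  0.668  -2.3935] t 35.85
cam [ 0.735  -0.0455  0.1781]
worm_top 0.55 [574. 306.] [ 0.6136 -0.0425  0.047 ] [ 0.6132 -0.0425  0.0465]
handle_grip 0.74 [325. 259.] [ 0.7052 -0.003   0.035 ] [ 0.7061 -0.0043  0.0391]
```

```bash
(python3 -m jog '[[[0.6,-1.2,0,0,0,0],[0,0,0,0,0,0]]]';python3 -m jog '[[[0.6,-1.2,0,0,0,0],[0,0,0,0,0,0]]]') | grep -E 'clock|eef|force'
```

```text
clock: 36.35
eef_pos: [0.6937, 0.0179, 0.0304]
ft_force: [-5.7, 2.0, 1.3]
clock: 36.6
eef_pos: [0.6942, 0.0167, 0.0304]
ft_force: [-5.1, 2.6, 1.4]
```

```bash
(python3 -m jog '[[[-0.7,-1.2,0,0,0,0],[0,0,0,0,0,0]]]';python3 -m jog '[[[0,-0.8,0,0,0,0],[0,0,0,0,0,0]]]') | grep -E 'clock|eef|force';  python3 look.py w12
```

```text
clock: 36.85
eef_pos: [0.6944, 0.016, 0.0307]
ft_force: [-4.0, 3.4, 1.5]
clock: 37.1
eef_pos: [0.6947, 0.0153, 0.0307]
ft_force: [-3.8, 4.5, 0.4]
tcp [0.6947 0.0153 0.0307] F [-3.7726  4.4982  0.4048] M [ 0.9301  0.7378 -0.0719] q [-0.204   1.0569  0.2394  1.4607 -0.3434  0.6679 -2.3884] t 37.1
cam [ 0.7363 -0.049   0.1785]
worm_top 0.83 [573. 312.] [ 0.6138 -0.0437  0.047 ] [ 0.6134 -0.0437  0.0465]
handle_grip 0.57 [330. 256.] [ 0.7059 -0.0086  0.035 ] [ 0.7069 -0.0098  0.0395]
```

```bash
(python3 -m jog '[[[0,0,0,0,0,0]]]';python3 -m jog '[[[0,-0.6,0,0,0,0],[0,0,0,0,0,0]]]') | grep -E 'clock|eef|force'
```

```text
clock: 37.48
eef_pos: [0.6946, 0.0153, 0.0307]
ft_force: [-3.0, 4.5, 1.4]
clock: 37.72
eef_pos: [0.6948, 0.0149, 0.0307]
ft_force: [-4.0, 4.6, 1.0]
```

```bash
(python3 -m jog '[[[0,-0.7,0,0,0,0],[0,0,0,0,0,0]]]';python3 -m jog '[[[0,0,0,0,0,0]]]') | grep -E 'clock|eef|force'; python3 look.py w13
```

```text
clock: 37.98
eef_pos: [0.695, 0.0143, 0.0308]
ft_force: [-1.7, 4.3, 0.6]
clock: 38.1
eef_pos: [0.695, 0.0142, 0.0308]
ft_force: [-2.2, 3.4, 0.4]
tcp [0.695  0.0142 0.0308] F [-2.1948  3.3587  0.4171] M [ 0.9908  0.5475 -0.0465] q [-0.2021  1.0569  0.2389  1.4603 -0.3432  0.6673 -2.3868] t 38.1
cam [ 0.7365 -0.0501  0.1786]
worm_top 0.84 [572. 313.] [ 0.6142 -0.0443  0.047 ] [ 0.6137 -0.0442  0.0465]
handle_grip 0.98 [325. 257.] [ 0.7075 -0.0081  0.035 ] [ 0.7085 -0.0096  0.04  ]
```

```bash
(python3 -m jog '[[[0.2,-0.8,0,0,0,0],[0,0,0,0,0,0]]]';python3 -m jog '[[[0.2,-0.8,0,0,0,0],[0,0,0,0,0,0]]]') | grep -E 'clock|eef|force'
```

```text
clock: 38.6
eef_pos: [0.6954, 0.0135, 0.0308]
ft_force: [-2.4, 4.1, 1.1]
clock: 38.85
eef_pos: [0.6957, 0.0127, 0.0308]
ft_force: [-1.8, 4.3, 1.8]
```

```bash
(python3 -m jog '[[[0.2,-0.8,0,0,0,0],[0,0,0,0,0,0]]]';python3 -m jog '[[[0.1,-0.6,0,0,0,0],[0,0,0,0,0,0]]]') | grep -E 'clock|eef|force'; python3 look.py w14;  python3 -c "
import cv2;i=cv2.imread('pics/w14.png');cv2.imwrite('pics/w14c.png',i)"
```

```text
clock: 39.1
eef_pos: [0.6959, 0.012, 0.0309]
ft_force: [-1.9, 3.8, 2.4]
clock: 39.35
eef_pos: [0.6961, 0.0114, 0.0309]
ft_force: [-2.3, 5.1, 0.7]
tcp [0.6961 0.0114 0.0309] F [-2.345   5.0826  0.7253] M [1.0399 0.4584 0.0042] q [-0.1975  1.0575  0.2384  1.4575 -0.3424  0.6686 -2.3835] t 39.35
cam [ 0.7375 -0.053   0.1787]
worm_top 0.85 [571. 320.] [ 0.6134 -0.0446  0.047 ] [ 0.6132 -0.0446  0.0468]
handle_grip 0.89 [327. 258.] [ 0.7078 -0.011   0.035 ] [ 0.7088 -0.0123  0.0396]
```

```bash
(python3 -m jog '[[[0.1,-0.5,0,0,0,0],[0,0,0,0,0,0]]]';python3 -m jog '[[[0.1,-0.5,0,0,0,0],[0,0,0,0,0,0]]]') | grep -E 'eef|force'
```

```text
eef_pos: [0.6963, 0.011, 0.0309]
ft_force: [-2.0, 4.8, 0.5]
eef_pos: [0.6965, 0.0105, 0.0309]
ft_force: [-2.1, 5.9, 0.4]
```

The force has climbed from about 4.3 to 6.2 N over the last millimetres, with the handle swung about 43° (0.75 rad), so the nut is at its stop. I'll let go, back off, rise and check the fit.

```bash
(python3 -m jog '[[[-2,6,0,0,0,0],[-5,15,0,0,0,0],[0,0,50,0,0,0],[0,0,50,0,0,0],[-30,-40,30,0,0,0]]]';python3 -m jog '[[[-40,-20,5,0,0,5],[-30,-10,0,0,0,5],[0,0,0,0,0,0],[0,0,0,0,0,0]]]') | grep -E 'clock|eef|force'; python3 rect.py r4 3.4435; python3 - <<'E'
from h import *
p=bot.snapshot('top')
for t in('tin','cup','tray'):
    for d in bot.tip_of(p,t)[:1]: print(t,round(d['conf'],2),np.round(d['position']))
E
```

```text
clock: 40.72
eef_pos: [0.6628, -0.0056, 0.1635]
ft_force: [0.2, -1.4, 0.1]
clock: 41.22
eef_pos: [0.5907, -0.0396, 0.1662]
ft_force: [-0.2, 0.5, -0.0]
x mm 3.0 white edges y mm [ 26.8  12.8   4.6 -10.6 -12.8 -29. ]
x mm 5.0 white edges y mm [ 26.8  12.8   4.   -9.8 -12.8 -29. ]
x mm 7.0 white edges y mm [ 26.8  12.8   2.4  -8.4 -12.6 -29. ]
x mm 9.0 white edges y mm [ 26.8  12.6  -0.6  -6.2 -11.6 -28.8]
x mm 12.0 white edges y mm [ 25.   14.2 -11.8 -28.6]
worm_top 0.65 [ 0.6155 -0.0448  0.047 ]
handle_grip 0.74 [ 0.7093 -0.0113  0.035 ]
tin 0.59 [418. 205.]
cup 0.94 [182. 247.]
tray 0.88 [194. 172.]
```

View pics/r4.png

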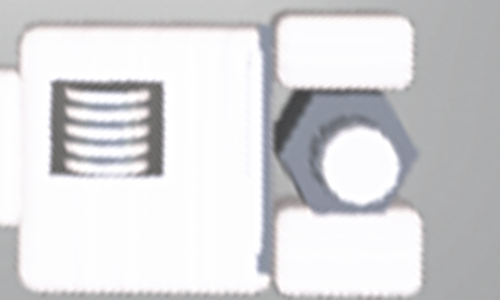

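The rectified view shows the jaws closed on the nut, with the outer width unchanged at 55.8 mm. The nut hex looks turned a degree or two relative to the jaws, so I'll measure the hex angle before and after.

```bash
python3 - <<'E'
import cv2,numpy as np
def ang(n):
    im=cv2.imread(f'pics/{n}.png').astype(int);b,g,r=im[...,0],im[...,1],im[...,2]
    m=((b-r)>12)&(b>100)&(b<200);m[:,:272]=0;m[:,430:]=0;m[:70]=0;m[230:]=0
    m=cv2.morphologyEx(m.astype(np.uint8),cv2.MORPH_OPEN,np.ones((3,3)))
    # edges of the two free right-hand sides (upper right, lower right)
    out=[]
    for lo,hi in((105,142),(165,198)):
        ys=np.arange(lo,hi);xs=np.array([np.flatnonzero(m[y]).max() if m[y].any() else -1 for y in ys])
        k=np.polyfit(ys,xs,1)
        for _ in range(3):
            e=np.abs(np.polyval(k,ys)-xs);ok=e<2.5;k=np.polyfit(ys[ok],xs[ok],1)
        out.append(np.degrees(np.arctan(k[0])))   # dx/dy
    return out, 'ideal [30,-30]; rotation', np.round((30-out[0]+(-30-out[1]))/2,2)
for n in('r1','r2','r3','r4'): print(n,ang(n))
for n,p in(('r3',240.2),('r4',197.3)):
    im=cv2.imread(f'pics/{n}.png').min(2); 
    # head/jaw outer edge slopes: bottom and top of the head block
    us=np.arange(60,230,5)
    for lo,hi,f in((0,60,'min'),(230,300,'max')):
        ys=np.array([ (lo+(np.flatnonzero(im[lo:hi,u]>205).min() if f=='min' else np.flatnonzero(im[lo:hi,u]>205).max())) for u in us]);print(n,f,'slope deg',np.degrees(np.arctan(np.polyfit(us,ys,1)[0])).round(2))
E
```

```text
r1 ([np.float64(30.725451039576075), np.float64(-30.151547981822166)], 'ideal [30,-30]; rotation', np.float64(-0.29))
r2 ([np.float64(31.649924477869877), np.float64(-28.978129500549123)], 'ideal [30,-30]; rotation', np.float64(-1.34))
r3 ([np.float64(31.16508728784765), np.float64(-29.022075557373277)], 'ideal [30,-30]; rotation', np.float64(-1.07))
r4 ([np.float64(28.65517144604226), np.float64(-29.29953261608524)], 'ideal [30,-30]; rotation', np.float64(0.32))
r3 min slope deg -0.5
r3 max slope deg -0.47
r4 min slope deg 0.16
r4 max slope deg 0.47
```

```bash
python3 -m jog '[[[0,0,0,0,0,0],[0,0,0,0,0,0]]]' | grep -E 'clock|force'; python3 -c "
from cell import bot;print(bot.sign_off())"
```

```text
clock: 41.88
ft_force: [0.9, -0.3, 0.4]
the job is handed in; nothing more can be done
None
```

I closed the jaws onto the nut, swung the handle about 43° clockwise to the stop, backed off and handed the job in at about 42 s. No verdict was reported.

- **Jaws:** I rolled the worm with the shut fingertips in eight strokes, at 7–12.5 N measured (limit 25 N). The last stroke only slipped and left the jaws unchanged. The outer jaw width was 55.8 mm after the swing, against 55.7–56.0 mm before it. The white-edge gap reading stayed near 25.4–25.7 mm, against the 25.5 mm limit. I take that to be about 1 mm too large because of the rounded jaw edges. By eye the gap was about 24 mm, and nut and wrench turned together to within about 0.6°.
- **Nut:** The edges of the nut and wrench head show about 43–44° of turn, roughly 0.75 rad. The force at the stop was a gradual rise from about 4.3 to 6.2 N rather than a sharp jump. That is above the 5 N at which the jaws could start to spread, though the last view shows they did not.
- **Final state:** The wrench lies flat around the nut, with its origin about 2 mm from the nut's axis. The gripper is clear of everything.
- **Bystanders:** The networks found the tin, cup and tray within 2–4 pixels of their starting places, which at this scale is about 1 cm and fits their usual error. The arm never came near them.
- **Disagreement:** The shut fingertips ended level with the TCP, not 22 mm ahead of it as `bot.tip_extent` says. I found the real height by feeling for contact.

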